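Empty the square hopper of case feet

TASK

Empty the square hopper into the white tub under it: pull its slide gate out by the knob far enough that all three aluminium case feet drop into the tub, then push the gate fully home again and let go. Leave the gate of the round hopper shut.

Things in the scene. Friction and masses are not known exactly. Their poses are not given: they have to be found in the camera images.
- square_hopper: fixed straight-walled open box of aluminium, 76 mm square (88 mm over the rim), top 168 mm above the bench, on a dark steel bridge 100 mm deep and 156 mm wide. Origin on the bench under its middle; x points to its back. Its gate slides out of the front (-x, the robot's side). It may stand left or right of the round hopper
- gate_knob (a point): on the axis of the square hopper's gate knob, 18 mm below its top. Knob: upright black cylinder 22 mm across, 45 mm tall, on a steel tongue 30 mm wide, top 78 mm above the bench; gate shut, it is 130 mm in front of the hopper's middle, 80 mm before the bridge; the tongue ends 19 mm beyond it. x points to the hopper (push to shut), pull along -x; y across the tongue, z up
- gate (a joint): slide of the square hopper's gate, in metres: 0 is fully home (stop), 0.07 fully out (stop); it starts shut or a few millimetres ajar. Stays where it is left; about 2.5 N of friction. Level, straight travel. The outlet is 64 mm square, so the last foot drops only when the gate is more than about 50 mm out
- tub: white open plastic tub, 160 by 120 mm and 45 mm high, walls 3 mm, standing loose on the bench under the square hopper's outlet; origin at the centre of its underside, x along its 160 mm length, z up. The round hopper has a tub of the same kind
- foot1: an aluminium case foot: plain disc 28 mm across, 16 mm thick, 27 g or so, origin at the centre of its underside. At the start it lies flat on the gate plate inside the square hopper, visible through the open top; it drops freely once the plate has been pulled from under it
- foot2: an aluminium case foot: plain disc 28 mm across, 16 mm thick, 27 g or so, origin at the centre of its underside. At the start it lies flat on the gate plate inside the square hopper, visible through the open top; it drops freely once the plate has been pulled from under it
- foot3: an aluminium case foot: plain disc 28 mm across, 16 mm thick, 27 g or so, origin at the centre of its underside. At the start it lies flat on the gate plate inside the square hopper, visible through the open top; it drops freely once the plate has been pulled from under it
- round_gate (a joint): slide of the other hopper's gate, in metres, 0 is shut, 0.07 fully out. That hopper is a round aluminium funnel (100 mm across at the rim, 165 mm high) on the same kind of bridge with the same knob and tongue. To be left shut
Mind the look-alikes: they are no part of the job. Leave any green look-alike of the tub alone. Leave any orange look-alike of the foot3 alone.

How it is judged:
On the way:
1. with the gate pulled out, all three feet have dropped into the tub (x of foot1 in the frame of tub between -0.077 and 0.077 m and y of foot1 in the frame of tub between -0.057 and 0.057 m and z of each of foot1, foot2, foot3 in the frame of tub below 0.06 m and x of foot2 in the frame of tub between -0.077 and 0.077 m and y of foot2 in the frame of tub between -0.057 and 0.057 m and x of foot3 in the frame of tub between -0.077 and 0.077 m and y of foot3 in the frame of tub between -0.057 and 0.057 m and value of joint gate above 0.02 m), for 0.1 s.
At the end, for the whole second after the job is handed in: All three feet lie at rest inside the tub under the square hopper, the square hopper's gate is home to within 8 mm, and the round hopper's gate is shut (within 12 mm) (x of foot1 in the frame of tub between -0.077 and 0.077 m and y of foot1 in the frame of tub between -0.057 and 0.057 m and z of each of foot1, foot2, foot3 in the frame of tub below 0.06 m and x of foot2 in the frame of tub between -0.077 and 0.077 m and y of foot2 in the frame of tub between -0.057 and 0.057 m and x of foot3 in the frame of tub between -0.077 and 0.077 m and y of foot3 in the frame of tub between -0.057 and 0.057 m and linear speed of each of foot1, foot2, foot3 below 0.03 m/s and value of joint gate below 0.008 m and value of joint round_gate below 0.012 m); the robot touches nothing.
It fails at once if the round hopper's gate is opened by more than 12 mm (not (value of joint round_gate below 0.012 m)).
It also fails if it takes over 35 s, if anything falls off the work surface, if the arm or the gripper's body presses on something with over 40 N, if the wrist force passes 120 N, or if a joint passes its speed limit or range.

ROBOT

A 6-joint arm with a two-finger parallel gripper is mounted at the origin on the work surface. World frame = base frame: x ahead of the robot, y to its left, z up, the work surface at z = 0. Lengths are in m, angles in rad, forces in N, time in s.
With the tool pointing down it reaches from about 0.325 to 0.775 m from the base axis. Payload 5.5 kg.
Tool frame: the origin (TCP) lies on the front face of the gripper's body, between the roots of the fingers; the fingertips stand 73 mm ahead of it and the grasp point (between the pads) lies 54 mm ahead of it; z points along the fingers, y is the direction in which the jaws open and shut (so a half turn about z gives the same grasp; the last joint's range is limited). The gripper opens to 85 mm and grips with 20 to 120 N. Pads are 22 mm wide; open, the fingers measure 114 mm over their backs; the gripper's body (76 mm by 85 mm) begins 54 mm behind the grasp point. The pads swing forward as they close: fully open they stand 13 mm farther back than shut.
Start: joints at [-1.188, 0.091, 1.231, -0, 1.82, -0.057], TCP at [0.255, -0.543, 0.304] pointing down, gripper open.
Joint ranges: [-2.87, 2.87], [-0.86, 2.18], [0.17, 2.46], [-1.51, 4.65], [0.06, 2.69], [-2.65, 2.65]. Speed limits (rad/s): [2.57, 2.57, 3.01, 3.14, 3.14, 3.14].

INTERFACE

Orientations are given as a rotation vector (axis times angle).
In Python, from station import arm, optics gives the robot as it stands. The module is installed in compiled form; this text tells all that it offers.
- The arm moves only by the tool play_rows, never from a script. Its argument "targets" is a list of rows, each a list of 2 entries, a list of its own where there are three numbers: the shift along the tool's x, y, z in m, then the turn about the tool's z in degrees. In form: [[[x, y, z], twist], ...]. A call has 1 to 8 rows; each row shifts and turns the commanded pose from where the row before left it, along the tool's axes as they then stand; what a row does not reach is not made up. A row lasts 1/12 s, in which the tool goes at most 41.7 mm and 7.16 degrees, less where a joint would pass 70% of its speed; a pose out of reach is approached as far as the arm can. A call with a gripper value outside its range is refused whole. "gripper" is the closure, from 0 (fully open) to 1 (shut), set as the call begins (left out, the last holds). The fingers move at their own pace and stop on an object; "grip_force" is the grip in N (left out, the last holds). Time passes only in rows, so rows that do not move let the fingers close. It gives the time, the measured TCP pose, the force and the opening at its end, in the units of the state.
- arm.read_state(): the state, without advancing time (a new reading comes with each control period).
- optics.get_image(name): name is "side" or "top"; returns the picture (480x640x3 uint8, blue, green, red); there is no depth.
- optics.camera_params(name): a dict with "fx", "fy", "cx", "cy" (pixels), "world_to_cam" (4x4, takes a point from world to camera coordinates). Camera axes: x right, y up, looking along -z (the intrinsics and any distortion apply to the point x, -y, -z); pixel columns grow to the right and rows downward; lengths in m; the calibration is good to about 2 mm. A picture is of the moment at which its call begins. camera_params takes no time and is no camera call.
- arm.finish_job(): hands the job in, once; it reports no verdict.
The state is a dict: "clock": time; "qpos": joint angles; "qd": joint speeds; "tau": joint torques, N m; "position": TCP position; "tool_rot": TCP orientation; "force": force on the tool from outside, world axes, zero at the start; "ft_torque": the same for the moment, N m; "finger_gap": finger opening in m.
Only numpy, scipy, OpenCV 4.12 (cv2) and the standard library are available. Lean on these libraries where they do the work, as an engineer would, in place of code of your own. Each camera call takes 0.05 s, during which the arm holds its last target.

## Working session

There is one attempt and no reset: what is moved stays moved. The work goes in short steps, Python scripts to look and compute and a tool call to move; the robot and the scene stay as the last step left them, time stands still between calls to the robot, and variables do not carry over. Pictures are saved under pics/ and viewed, and the job is handed in when it is done.

Besides the shell and the picture viewer there is one more tool, called after "Request:" as a command line: name --argument value ..., lists and objects as JSON in quotes. play_rows: Moves the arm, as the interface text tells. Its arguments: {"type":"object","properties":{"targets":{"type":"array","items":{"type":"array"}},"gripper":{"type":"number"},"grip_force":{"type":"number"}},"required":["targets"]}

```bash
mkdir -p pics; python3 - <<'E'
from station import arm, optics
import cv2
for n in("side","top"):
    cv2.imwrite(f"pics/{n}0.png",optics.get_image(n)); p=optics.camera_params(n); print(n,p)
print(arm.read_state())
E
```

```text
side {'fx': 446.1446697602168, 'fy': 446.1446697602168, 'cx': 324.54124458510046, 'cy': 238.88218931852109, 'world_to_cam': array([[-0.77150207, -0.63620501, -0.00526675,  0.408836  ],
       [ 0.4639591 , -0.56825173,  0.67958216, -0.3468057 ],
       [-0.43534642,  0.52185549,  0.7335805 , -0.77804185],
       [ 0.        ,  0.        ,  0.        ,  1.        ]])}
top {'fx': 486.5954771006064, 'fy': 486.5954771006064, 'cx': 317.41451671258073, 'cy': 240.6028196574909, 'world_to_cam': array([[ 0.03015386, -0.99926574, -0.02363751, -0.03063188],
       [ 0.99844564,  0.0290033 ,  0.04759326, -0.53602014],
       [-0.04687275, -0.02503589,  0.99858708, -0.98914752],
       [ 0.        ,  0.        ,  0.        ,  1.        ]])}
{'clock': 0.1, 'qpos': array([-1.18772580e+00,  9.18398389e-02,  1.23176059e+00,  5.46011188e-06,
        1.81979775e+00, -5.67222240e-02]), 'qd': array([-0.00021956, -0.00084567, -0.00556277, -0.00176327, -0.00037308,
        0.00112081]), 'tau': array([ 4.19107339e-03, -4.60216177e+01, -4.19218683e+01,  9.01622866e-05,
        1.05877765e-02,  7.03416930e-06]), 'position': array([ 0.25539563, -0.54280271,  0.30283288]), 'tool_rot': array([-3.06420331e+00, -6.84884132e-01,  4.52269701e-04]), 'force': array([-0.37412155, -0.62862918,  0.13448545]), 'ft_torque': array([-0.01371869,  0.00658711, -0.00385802]), 'finger_gap': 0.08537527834007526}
```

View pics/side0.png

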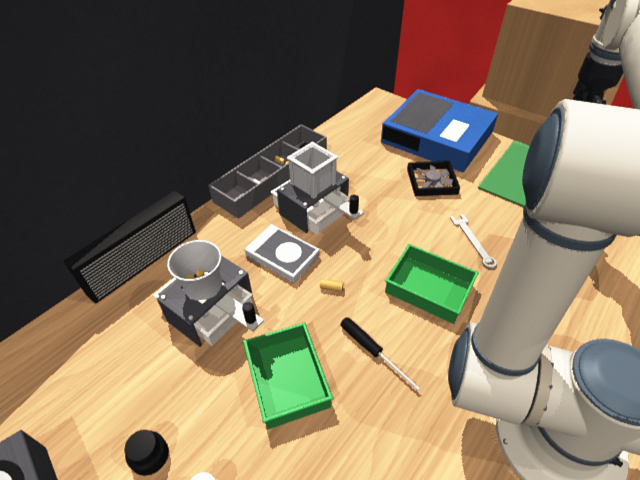

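View pics/top0.png

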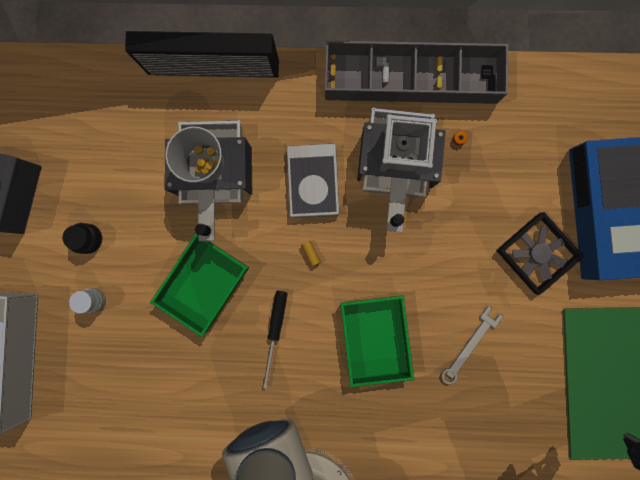

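Candidate hoppers are the round funnel at top (194,155) with its knob at (203,230), and the square box at top (408,142) with its knob at (397,220). The straight-walled square box fits the description. I'll confirm it in a crop.

```bash
cat > h.py <<'E'
import numpy as np
from station import arm, optics
def ray(n,u,v,z):
    p=optics.camera_params(n);W=p["world_to_cam"];R=W[:3,:3];t=W[:3,3]
    d=np.array([(u-p["cx"])/p["fx"],-(v-p["cy"])/p["fy"],-1.0])
    o=-R.T@t; d=R.T@d
    return o+d*(z-o[2])/d[2]
def proj(n,P):
    p=optics.camera_params(n);W=p["world_to_cam"];c=W[:3,:3]@np.array(P)+W[:3,3]
    return np.array([p["cx"]-p["fx"]*c[0]/c[2], p["cy"]+p["fy"]*c[1]/c[2]])
E
python3 - <<'E'
import cv2,numpy as np
a=cv2.imread("pics/top0.png")[95:245,335:485]; b=cv2.imread("pics/side0.png")[135:235,265:375]
a=cv2.resize(a,(600,600),interpolation=cv2.INTER_CUBIC); cv2.imwrite("pics/topc.png",a)
cv2.imwrite("pics/sidec.png",cv2.resize(b,None,fx=6,fy=6,interpolation=cv2.INTER_CUBIC)[:600])
E
```

```text
(no output)
```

View pics/topc.png

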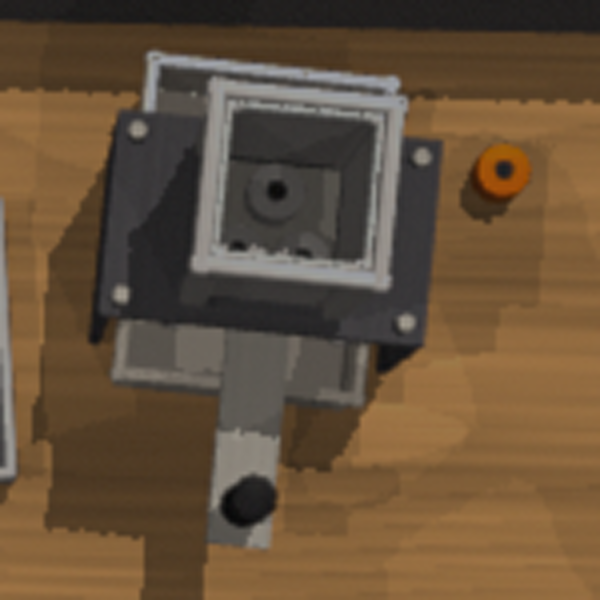

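View pics/sidec.png

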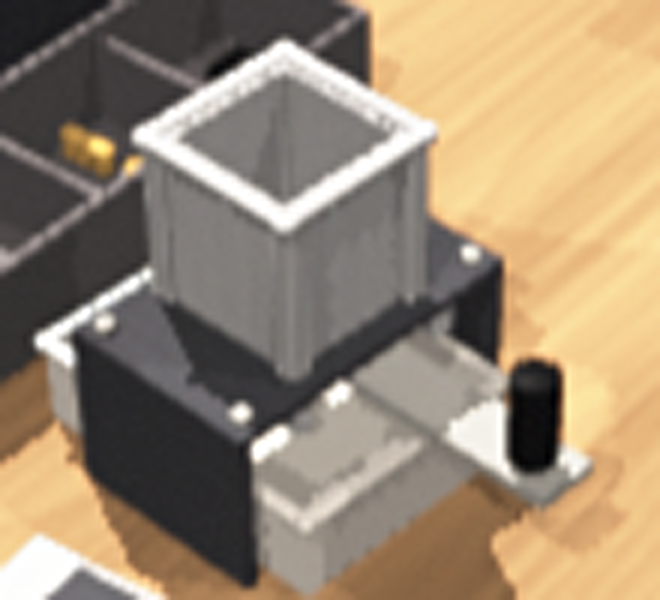

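The crops show the open square box with grey feet inside and a white tub under it. The tongue and black knob come out towards the robot, and the orange look-alike sits at right.

```bash
python3 - <<'E'
from h import *
f=lambda u,v:(335+u/4,95+v/4)
np.set_printoptions(precision=4,suppress=True)
C=[ray("top",*f(*c),.168) for c in [(212,80),(404,98),(388,286),(196,268)]]
m=np.mean(C,0);print("rim",C,m,[np.linalg.norm(C[i]-C[i-1]) for i in range(4)])
bx=(C[0]+C[1]-C[2]-C[3]);print("x dir yaw",np.degrees(np.arctan2(bx[1],bx[0])))
T=[ray("top",*f(*c),.045) for c in [(150,55),(398,82),(360,403),(113,380)]]
m2=np.mean(T,0);print("tub",m2,[np.linalg.norm(T[i]-T[i-1]) for i in range(4)])
bx=(T[0]+T[1]-T[2]-T[3]);print(np.degrees(np.arctan2(bx[1],bx[0])))
S=[ray("top",*f(*c),.110) for c in [(138,130),(423,157),(406,322),(121,293)]]
bx=(S[0]+S[1]-S[2]-S[3]);print("screws",np.mean(S,0),np.degrees(np.arctan2(bx[1],bx[0])))
# knob top two views lsq
def line(n,u,v):
    a=ray(n,u,v,0);b=ray(n,u,v,.1);d=(b-a)/np.linalg.norm(b-a);return a,d
A=np.zeros((3,3));bb=np.zeros(3)
for n,u,v in [("top",*f(256,492)),("side",265+537/6,135+372/6)]:
    a,d=line(n,u,v);P=np.eye(3)-np.outer(d,d);A+=P;bb+=P@a;print(n,ray(n,u,v,.078))
print("knobtop",np.linalg.solve(A,bb))
r=[ray("top",*f(*c),.033) for c in [(207,540),(268,548),(222,430),(282,438)]];print("tongue",r)
e=((r[2]+r[3])-(r[0]+r[1]));print(np.degrees(np.arctan2(e[1],e[0])), (r[0]+r[1])/2)
E
```

```text
rim [array([ 0.7534, -0.1358,  0.168 ]), array([ 0.7473, -0.2196,  0.168 ]), array([ 0.6643, -0.2142,  0.168 ]), array([ 0.6701, -0.1307,  0.168 ])] [ 0.7088 -0.1751  0.168 ] [np.float64(0.08345667754743051), np.float64(0.08405583636883934), np.float64(0.08322101908100546), np.float64(0.08368216209776064)]
x dir yaw -3.5783275664666987
tub [ 0.7166 -0.173   0.045 ] [np.float64(0.16551864082673523), np.float64(0.12475851163604641), np.float64(0.16298499928712895), np.float64(0.12314235514808446)]
-5.256728119235492
screws [ 0.7034 -0.1717  0.11  ] -4.585785037943695
top [ 0.5816 -0.1717  0.078 ]
side [ 0.6032 -0.2046  0.078 ]
knobtop [ 0.5771 -0.1661  0.1195]
tongue [array([ 0.5611, -0.1541,  0.033 ]), array([ 0.558 , -0.1847,  0.033 ]), array([ 0.6169, -0.1603,  0.033 ]), array([ 0.6137, -0.1905,  0.033 ])]
-6.164044702172562 [ 0.5595 -0.1694  0.033 ]
```

```bash
python3 - <<'E'
from h import *
np.set_printoptions(precision=4,suppress=True)
f=lambda u,v:(265+u/6,135+v/6)
C=[ray("side",*f(*c),.168) for c in [(285,42),(433,132),(287,228),(137,133)]]
print("rim",C,np.mean(C,0),[np.linalg.norm(C[i]-C[i-1]) for i in range(4)])
print(ray("side",*f(535,460),.034),"knob base")
print("base",proj("side",[0,0,0]),proj("top",[0,0,0]))
for n in("side","top"):
    p=optics.camera_params(n);W=p["world_to_cam"];print(n,-W[:3,:3].T@W[:3,3], W[:3,:3]@W[:3,:3].T)
    print(proj(n,[.65,-.17,.1]),ray(n,*proj(n,[.65,-.17,.1]),.1), p.keys())
print("tcp",proj("side",arm.read_state()["position"]),proj("top",arm.read_state()["position"]))
E
```

```text
rim [array([ 0.7465, -0.2177,  0.168 ]), array([ 0.6621, -0.2085,  0.168 ]), array([ 0.6679, -0.127 ,  0.168 ]), array([ 0.752 , -0.1346,  0.168 ])] [ 0.7072 -0.172   0.168 ] [np.float64(0.08326722429402746), np.float64(0.08491203079567877), np.float64(0.08171305379073954), np.float64(0.08444143985730576)]
[ 0.5989 -0.2007  0.034 ] knob base
base [558.9759 437.7475] [302.3457 504.2895]
side [0.1376 0.4691 0.8086] [[ 1. -0. -0.]
 [-0.  1. -0.]
 [-0. -0.  1.]]
[330.7535 189.4218] [ 0.65 -0.17  0.1 ] dict_keys(['fx', 'fy', 'cx', 'cy', 'world_to_cam'])
top [ 0.4897 -0.0398  1.0125] [[ 1. -0. -0.]
 [-0.  1. -0.]
 [-0. -0.  1.]]
[400.5846 180.6496] [ 0.65 -0.17  0.1 ] dict_keys(['fx', 'fy', 'cx', 'cy', 'world_to_cam'])
tcp [585.3424 104.6473] [681.276  441.1374]
```

The two views put the knob top at about 0.12 m. So "top 78 mm" refers to the tongue, with the knob running from 78 to 123 mm, which also clears the 45 mm tub. I'll recompute with that.

```bash
python3 - <<'E'
from h import *
import cv2
np.set_printoptions(precision=4,suppress=True)
f=lambda u,v:(335+u/4,95+v/4); g=lambda u,v:(265+u/6,135+v/6)
print("knob top",ray("top",*f(256,492),.123),ray("side",*g(537,372),.123))
print("knob base",ray("side",*g(535,463),.078))
r=[ray("top",*f(*c),.078) for c in [(207,540),(268,548),(222,430),(282,438)]]
e=((r[2]+r[3])-(r[0]+r[1]));print("tongue",np.degrees(np.arctan2(e[1],e[0])), (r[0]+r[1])/2,np.linalg.norm(r[0]-r[1]))
r=[ray("side",*g(*c),.078) for c in [(540,503),(592,465)]];print(r,np.mean(r,0))
S=[ray("top",*f(*c),.125) for c in [(138,130),(423,157),(406,322),(121,293)]]
print("screws",np.mean(S,0),[np.linalg.norm(S[i]-S[i-1]) for i in range(4)])
a=cv2.imread("pics/top0.png");b=cv2.imread("pics/side0.png")
# model overlay
c=np.array([.708,-.1735]);y=np.radians(-4.5);ex=np.array([np.cos(y),np.sin(y)]);ey=np.array([-ex[1],ex[0]])
pt=lambda x,yy,z:[*(c+ex*x+ey*yy),z]
P=[pt(-.13,0,.123),pt(-.13,0,.078),pt(-.149,.015,.078),pt(-.149,-.015,.078),pt(.044,.044,.168),pt(-.044,.044,.168),pt(.044,-.044,.168),pt(-.044,-.044,.168)]
def ov(n,im,x0,y0,w,h,s):
    o=cv2.resize(im[y0:y0+h,x0:x0+w],None,fx=s,fy=s,interpolation=cv2.INTER_CUBIC)
    for p in P:
        q=proj(n,p);cv2.circle(o,(int((q[0]-x0+.5)*s),int((q[1]-y0+.5)*s)),4,(0,0,255),1)
    return o
cv2.imwrite("pics/ov.png",np.hstack([ov("top",a,335,95,130,150,3),ov("side",b,265,120,130,150,3)]))
print(pt(-.13,0,.105))
E
```

```text
knob top [ 0.5772 -0.1654  0.123 ] [ 0.5745 -0.1631  0.123 ]
knob base [ 0.5717 -0.1613  0.078 ]
tongue -6.16404470217254 [ 0.5563 -0.1634  0.078 ] 0.02937685596012959
[array([ 0.5567, -0.1446,  0.078 ]), array([ 0.5536, -0.1746,  0.078 ])] [ 0.5552 -0.1596  0.078 ]
screws [ 0.6999 -0.1695  0.125 ] [np.float64(0.0760965211054683), np.float64(0.13104586490133915), np.float64(0.07670238271257232), np.float64(0.13063616746694842)]
[np.float64(0.5784007466146933), np.float64(-0.16330031755538016), 0.105]
```

View pics/ov.png

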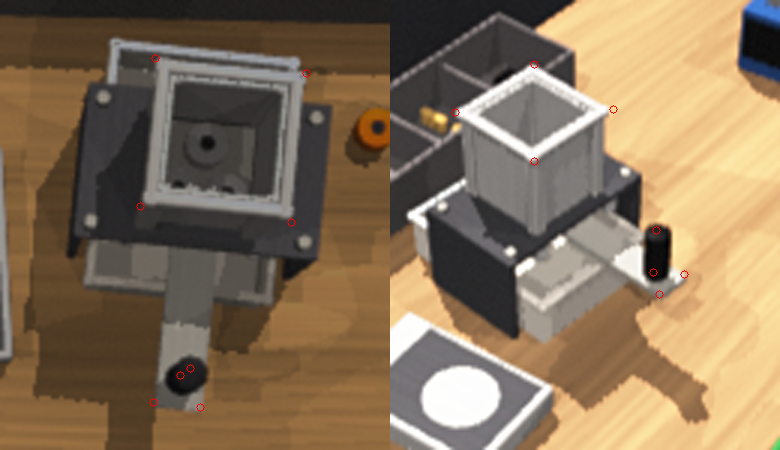

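The overlay fits. The knob axis is at about (0.576, -0.164), yaw -5°, and the gate is slightly ajar. I'll turn the tool so the jaws open along the slide, which makes the grip self-centring and gives a positive pull.

Request:
play_rows --targets '[[[0, 0, 0], -7], [[0, 0, 0], -7], [[0, 0, 0], -7], [[0, 0, 0], -7], [[0, 0, 0], -7], [[0, 0, 0], -7], [[0, 0, 0], -7], [[0, 0, 0], -7]]' --gripper 0 --grip_force 60

```text
clock: 0.77
position: [0.2554, -0.5428, 0.3032]
tool_rot: [-2.378, -2.051, -0.001]
force: [0.8, -0.0, -0.0]
finger_gap: 0.0853
```

Request:
play_rows --targets '[[[0, 0, 0], -4], [[0, 0, 0], 0], [[0, 0, 0], 0]]'

```text
clock: 1.02
position: [0.2554, -0.5429, 0.3034]
tool_rot: [-2.314, -2.123, -0.001]
force: [-0.0, 0.5, -0.3]
finger_gap: 0.0855
```

```bash
cat >> h.py <<'E'
from scipy.spatial.transform import Rotation as Ro
def rel(P):
    s=arm.read_state();R=Ro.from_rotvec(s["tool_rot"]).as_matrix()
    print("t",s["clock"],"pos",s["position"].round(4),"jaw deg",np.degrees(np.arctan2(R[1,1],R[0,1])).round(2),"F",s["force"].round(1),"gap",round(s["finger_gap"],4))
    print("tool shift",(R.T@(np.array(P)-s["position"])).round(4))
E
python3 -c "
from h import *
rel([.576,-.164,.26])"
```

```text
t 1.0167 pos [ 0.2554 -0.5429  0.3034] jaw deg -4.94 F [-0.   0.5 -0.3] gap 0.0855
tool shift [0.405  0.2868 0.0436]
```

Request:
play_rows --targets '[[[0.025, 0.018, 0], 0], [[0.025, 0.018, 0], 0], [[0.025, 0.018, 0], 0], [[0.025, 0.018, 0], 0], [[0.025, 0.018, 0], 0], [[0.025, 0.018, 0], 0], [[0.025, 0.018, 0], 0], [[0.025, 0.018, 0], 0]]'

```text
clock: 1.68
position: [0.4164, -0.3544, 0.3038]
tool_rot: [-2.315, -2.123, -0.0]
force: [0.6, -0.7, -0.6]
finger_gap: 0.0856
```

Request:
play_rows --targets '[[[0.025, 0.018, 0.005], 0], [[0.025, 0.018, 0.005], 0], [[0.025, 0.018, 0.005], 0], [[0.025, 0.018, 0.005], 0], [[0.025, 0.018, 0.005], 0], [[0.025, 0.018, 0.005], 0], [[0.025, 0.018, 0.005], 0], [[0.025, 0.018, 0.005], 0]]'

```text
clock: 2.35
position: [0.5767, -0.1671, 0.2635]
tool_rot: [-2.315, -2.123, 0.0]
force: [0.3, -0.4, -0.2]
finger_gap: 0.0853
```

Request:
play_rows --targets '[[[0, 0, 0], 0], [[0, 0, 0], 0]]'

```text
clock: 2.52
position: [0.5764, -0.1671, 0.2628]
tool_rot: [-2.31, -2.126, 0.002]
force: [0.7, -0.5, 0.7]
finger_gap: 0.0851
```

```bash
python3 -c "
from h import *
import cv2
rel([.576,-.164,.160])
a=optics.get_image('side')[90:240,250:410];b=optics.get_image('top')[95:245,320:480]
cv2.imwrite('pics/p1.png',np.hstack([cv2.resize(a,(400,375)),cv2.resize(b,(400,375))]))"
```

```text
t 2.5167 pos [ 0.5764 -0.1671  0.2628] jaw deg -4.75 F [ 0.7 -0.5  0.7] gap 0.0851
tool shift [ 0.003  -0.0004  0.1028]
```

View pics/p1.png

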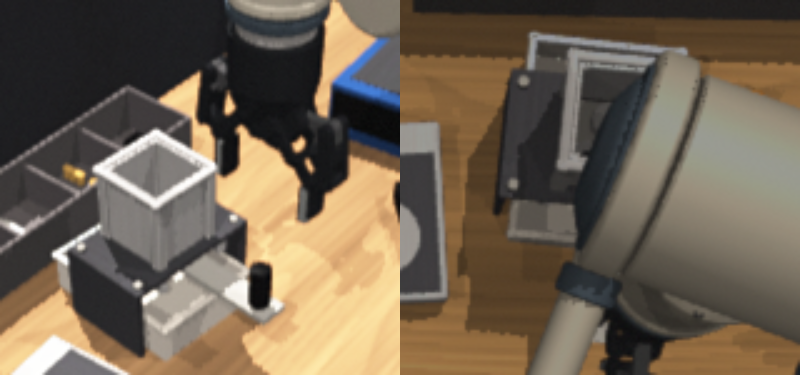

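The side view shows the open fingers above the knob, straddling it fore and aft. I'll lower the tool and then close.

Request:
play_rows --targets '[[[0.003, 0, 0.015], 0], [[0, 0, 0.02], 0], [[0, 0, 0.02], 0], [[0, 0, 0.015], 0], [[0, 0, 0.012], 0], [[0, 0, 0.012], 0], [[0, 0, 0.008], 0], [[0, 0, 0], 0]]'

```text
clock: 3.28
position: [0.5754, -0.1657, 0.16]
tool_rot: [-2.312, -2.124, 0.002]
force: [-0.1, 1.2, 0.1]
finger_gap: 0.0858
```

```bash
python3 -c "
from h import *
import cv2
rel([.576,-.164,.160])
a=optics.get_image('side')[90:240,250:410]
cv2.imwrite('pics/p2.png',cv2.resize(a,(640,600)))"
```

```text
t 3.2833 pos [ 0.5754 -0.1657  0.16  ] jaw deg -4.86 F [-0.1  1.2  0.1] gap 0.0858
tool shift [ 0.0018  0.0005 -0.    ]
```

View pics/p2.png

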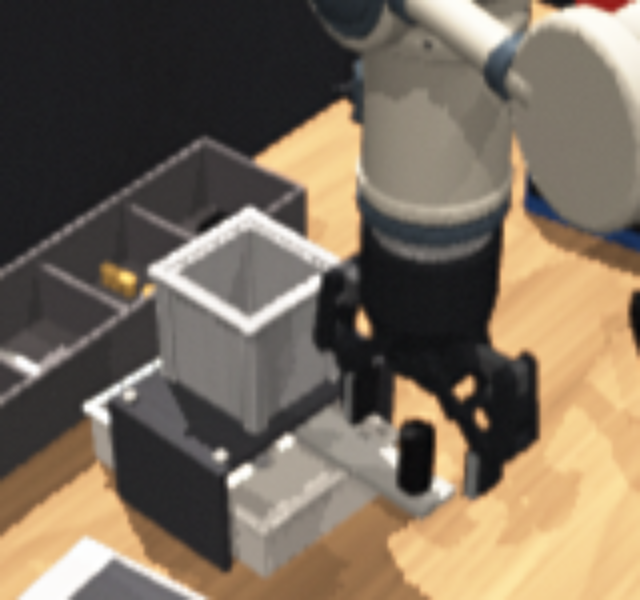

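The knob is midway between the fingers, so I'll close.

Request:
play_rows --targets '[[[0, 0, 0], 0], [[0, 0, 0], 0], [[0, 0, 0], 0], [[0, 0, 0], 0], [[0, 0, 0], 0], [[0, 0, 0], 0], [[0, 0, 0], 0], [[0, 0, 0], 0]]' --gripper 1 --grip_force 35

```text
clock: 4.0
position: [0.5762, -0.1654, 0.1624]
tool_rot: [2.312, 2.126, 0.0]
force: [-1.6, 1.5, 3.8]
finger_gap: 0.0209
```

```bash
python3 -c "
from h import *
import cv2
rel([.576,-.164,.160])
a=optics.get_image('side')[90:240,250:410]
cv2.imwrite('pics/p3.png',cv2.resize(a,(640,600)))"
```

```text
t 4.0 pos [ 0.5762 -0.1654  0.1624] jaw deg -4.8 F [-1.6  1.5  3.8] gap 0.0209
tool shift [ 0.0014 -0.0004  0.0024]
```

View pics/p3.png

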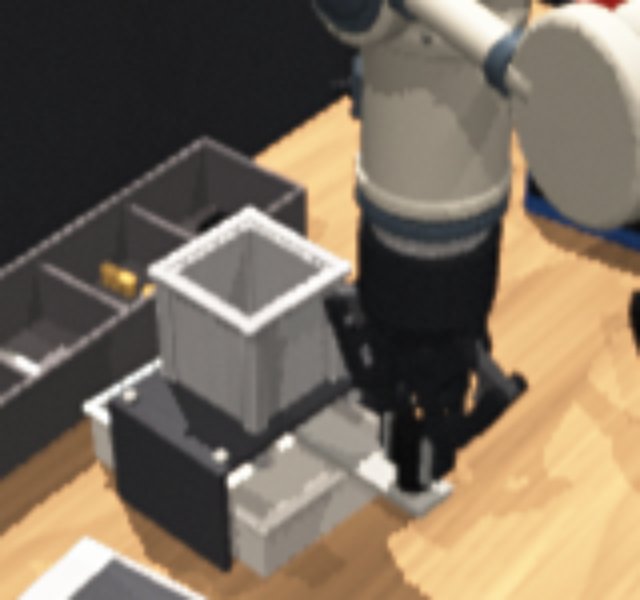

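The knob is gripped at a gap of about 21 mm. I'll pull out along -y of the tool.

Request:
play_rows --targets '[[[0, -0.005, 0], 0], [[0, -0.01, 0], 0], [[0, -0.01, 0], 0], [[0, -0.01, 0], 0], [[0, -0.01, 0], 0], [[0, -0.01, 0], 0], [[0, -0.005, 0], 0], [[0, -0.003, 0], 0]]'

```text
clock: 4.72
position: [0.5132, -0.1606, 0.1625]
tool_rot: [2.311, 2.124, 0.001]
force: [2.6, -2.8, 3.8]
finger_gap: 0.0209
```

Request:
play_rows --targets '[[[0, 0, 0], 0], [[0, 0, 0], 0], [[0, 0, 0], 0]]'

```text
clock: 4.97
position: [0.5132, -0.1606, 0.1624]
tool_rot: [2.313, 2.126, -0.002]
force: [-3.0, -3.3, 6.2]
finger_gap: 0.0213
```

```bash
python3 -c "
from h import *
import cv2
rel([.576,-.164,.160])
a=optics.get_image('side')[90:240,250:410];b=optics.get_image('top')[95:245,320:480]
cv2.imwrite('pics/p4.png',np.hstack([cv2.resize(a,(400,375)),cv2.resize(b,(400,375))]))"
```

```text
t 4.9667 pos [ 0.5132 -0.1606  0.1624] jaw deg -4.82 F [-3.  -3.3  6.2] gap 0.0213
tool shift [0.0019 0.0628 0.0024]
```

View pics/p4.png

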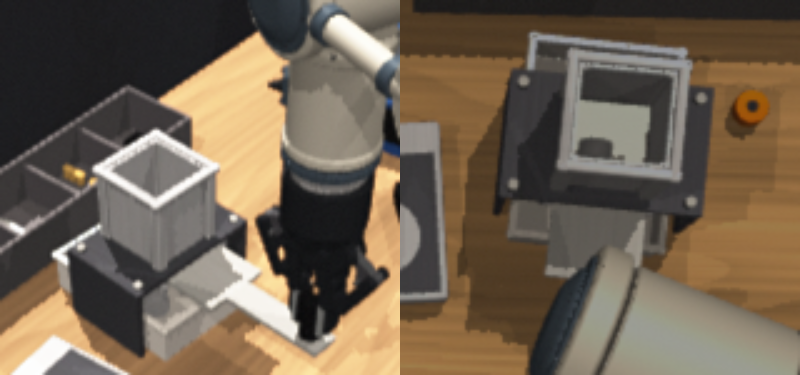

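The tub floor now shows through the outlet, with one dark disc visible near (595,148) of the composite. I'll enlarge it.

```bash
python3 -c "
from h import *
import cv2
b=optics.get_image('top')[105:215,355:465]
cv2.imwrite('pics/p5.png',cv2.resize(b,(600,600),interpolation=cv2.INTER_CUBIC))"
```

```text
(no output)
```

View pics/p5.png

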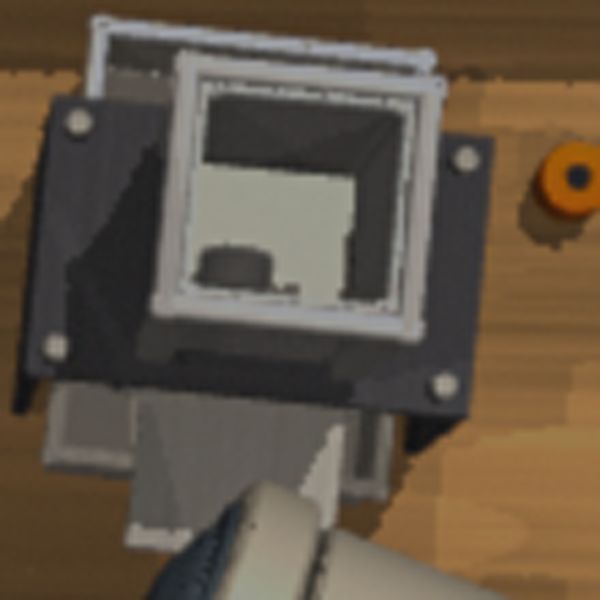

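Request:
play_rows --targets '[[[0, -0.003, 0], 0], [[0, -0.002, 0], 0], [[0, 0, 0], 0], [[0, 0, 0], 0], [[0, 0, 0], 0]]'

```text
clock: 5.53
position: [0.509, -0.1602, 0.1624]
tool_rot: [2.311, 2.125, 0.001]
force: [3.0, -3.1, 5.5]
finger_gap: 0.0215
```

```bash
python3 -c "
from h import *
import cv2
rel([.576,-.164,.160])
b=optics.get_image('top')[105:215,355:465];a=optics.get_image('side')[140:230,265:355]
cv2.imwrite('pics/p6.png',np.hstack([cv2.resize(x,(400,400),interpolation=cv2.INTER_CUBIC) for x in(a,b)]))"
```

```text
t 5.5333 pos [ 0.509  -0.1602  0.1624] jaw deg -4.82 F [ 3.  -3.1  5.5] gap 0.0215
tool shift [0.0019 0.0671 0.0025]
```

View pics/p6.png

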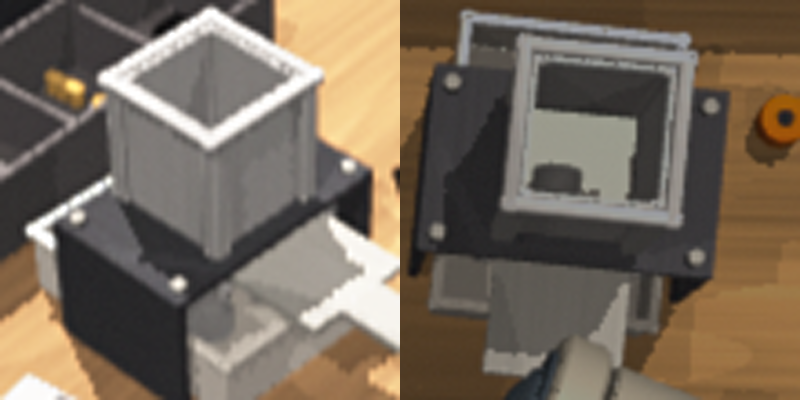

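The disc didn't move with the gate, so it isn't on the plate. I'll measure where it lies before closing.

```bash
python3 -c "
from h import *
import cv2
c=np.array([.708,-.1735]);y=np.radians(-5);ex=np.array([np.cos(y),np.sin(y)]);ey=np.array([-ex[1],ex[0]])
for z in(.005,.02,.04,.06,.08):
  p=ray('top',398,154,z)[:2]-c; print(z,(p@ex).round(3),(p@ey).round(3))
a=optics.get_image('side')[185:235,295:355]
a=cv2.convertScaleAbs(a,alpha=1.6)
cv2.imwrite('pics/p7.png',cv2.resize(a,(720,600),interpolation=cv2.INTER_CUBIC))"
```

```text
0.005 0.015 -0.002
0.02 0.011 -0.0
0.04 0.006 0.002
0.06 0.001 0.004
0.08 -0.003 0.006
```

View pics/p7.png

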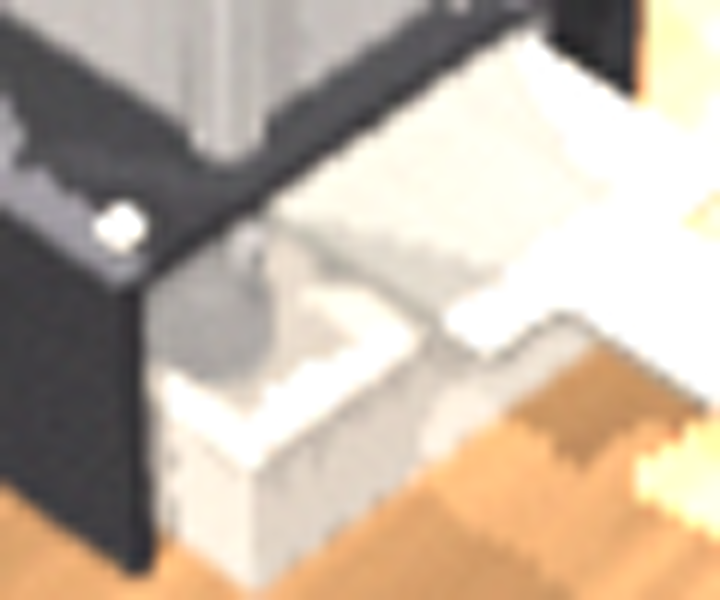

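The disc is in the middle of the outlet with no plate under it, so it's in the tub. Now I'll push the gate home.

Request:
play_rows --targets '[[[0, 0.005, 0], 0], [[0, 0.01, 0], 0], [[0, 0.01, 0], 0], [[0, 0.01, 0], 0], [[0, 0.01, 0], 0], [[0, 0.01, 0], 0], [[0, 0.008, 0], 0], [[0, 0.004, 0], 0]]'

```text
clock: 6.35
position: [0.5756, -0.1654, 0.1624]
tool_rot: [-2.312, -2.126, 0.001]
force: [-3.7, -0.9, 8.4]
finger_gap: 0.0213
```

Request:
play_rows --targets '[[[0, 0.002, 0], 0], [[0, 0.001, 0], 0], [[0, 0, 0], 0]]'

```text
clock: 6.6
position: [0.5783, -0.1655, 0.1624]
tool_rot: [-2.312, -2.126, 0.0]
force: [-0.0, -1.7, 6.8]
finger_gap: 0.0209
```

Request:
play_rows --targets '[[[0, 0.001, 0], 0], [[0, 0.001, 0], 0], [[0, 0, 0], 0]]'

```text
clock: 6.85
position: [0.5792, -0.1656, 0.1624]
tool_rot: [-2.311, -2.125, 0.003]
force: [-7.4, -1.0, 7.9]
finger_gap: 0.0211
```

Force is starting to rise at x = 0.579, which is close to the stop. I'll press a little more to confirm.

Request:
play_rows --targets '[[[0, 0.001, 0], 0], [[0, 0.001, 0], 0], [[0, 0, 0], 0]]'

```text
clock: 7.1
position: [0.5796, -0.1657, 0.1624]
tool_rot: [-2.308, -2.122, 0.008]
force: [-16.1, 0.8, 12.2]
finger_gap: 0.0207
```

```bash
python3 -c "
from h import *
import cv2
rel([.576,-.164,.160])
b=optics.get_image('top')[105:215,355:465];a=optics.get_image('side')[135:235,265:365]
cv2.imwrite('pics/p8.png',np.hstack([cv2.resize(x,(400,400),interpolation=cv2.INTER_CUBIC) for x in(a,b)]))"
```

```text
t 7.1 pos [ 0.5796 -0.1657  0.1624] jaw deg -4.82 F [-16.1   0.8  12.2] gap 0.0207
tool shift [ 0.0014 -0.0037  0.0024]
```

View pics/p8.png

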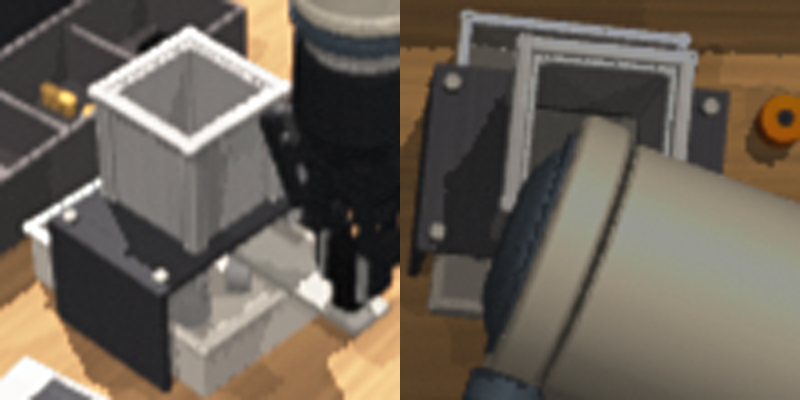

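Force rose to 16 N with almost no movement, so the gate is on its stop. The travel from x = 0.509 to 0.5796 (70 mm) matches full stroke. I'll take off the load, open, rise and retreat.

Request:
play_rows --targets '[[[0, -0.002, 0], 0], [[0, 0, 0], 0]]'

```text
clock: 7.37
position: [0.5792, -0.1656, 0.1624]
tool_rot: [-2.311, -2.125, 0.002]
force: [-6.5, -1.9, 8.8]
finger_gap: 0.0206
```

Request:
play_rows --targets '[[[0, 0, 0], 0], [[0, 0, 0], 0], [[0, 0, 0], 0], [[0, 0, 0], 0], [[0, 0, 0], 0], [[0, 0, 0], 0], [[0, 0, 0], 0], [[0, 0, 0], 0]]' --gripper 0

```text
clock: 8.03
position: [0.5802, -0.1657, 0.1618]
tool_rot: [-2.312, -2.126, -0.0]
force: [-0.2, -0.2, 0.3]
finger_gap: 0.0853
```

Request:
play_rows --targets '[[[0, 0, -0.01], 0], [[0, 0, -0.02], 0], [[0, 0, -0.02], 0], [[0, 0, -0.02], 0], [[0, 0, -0.02], 0], [[0, 0, -0.02], 0], [[0, 0, -0.02], 0], [[0, 0, -0.01], 0]]'

```text
clock: 8.7
position: [0.5804, -0.1659, 0.3061]
tool_rot: [2.309, 2.123, 0.004]
force: [0.2, -0.6, 0.2]
finger_gap: 0.0852
```

Request:
play_rows --targets '[[[-0.025, -0.015, 0], 0], [[-0.025, -0.015, 0], 0], [[-0.025, -0.015, 0], 0], [[-0.025, -0.015, 0], 0], [[-0.025, -0.015, 0], 0], [[-0.025, -0.015, 0], 0], [[-0.025, -0.015, 0], 0], [[-0.025, -0.015, 0], 0]]'

```text
clock: 9.37
position: [0.4428, -0.356, 0.302]
tool_rot: [2.312, 2.126, 0.0]
force: [0.7, -0.5, 0.4]
finger_gap: 0.0855
```

Request:
play_rows --targets '[[[0, 0, 0], 0], [[0, 0, 0], 0]]'

```text
clock: 9.53
position: [0.443, -0.356, 0.3019]
tool_rot: [-2.315, -2.123, -0.0]
force: [0.2, -0.1, 1.1]
finger_gap: 0.0853
```

```bash
python3 -c "
from h import *
import cv2
rel([.576,-.164,.160])
t=optics.get_image('top');s=optics.get_image('side')
cv2.imwrite('pics/top9.png',t)
cv2.imwrite('pics/p9.png',np.hstack([cv2.resize(x,(400,400),interpolation=cv2.INTER_CUBIC) for x in(s[135:235,265:365],t[100:240,340:480])]))"
```

```text
t 9.5333 pos [ 0.443  -0.356   0.3019] jaw deg -4.96 F [ 0.2 -0.1  1.1] gap 0.0853
tool shift [0.2028 0.1159 0.1419]
```

View pics/p9.png

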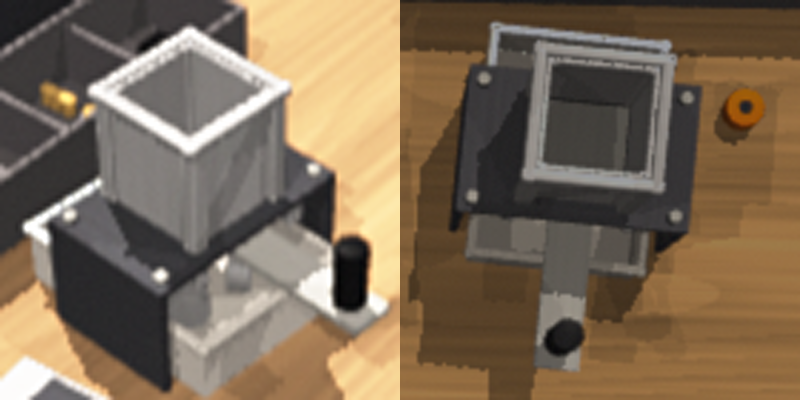

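View pics/top9.png

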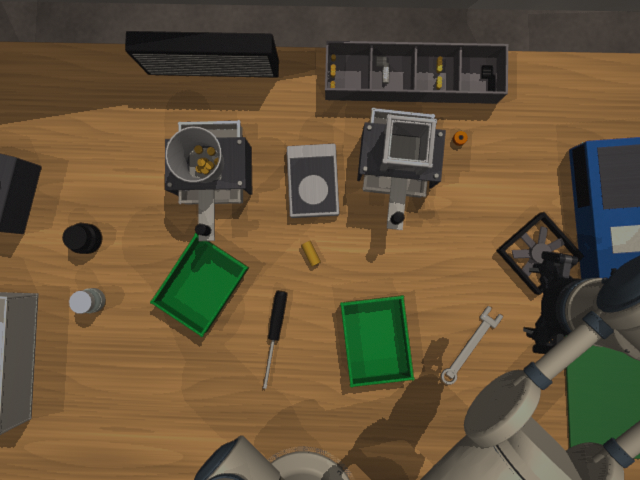

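The hopper is empty, the gate is home, the round hopper is unchanged and the arm is clear, so I'll hand it in.

```bash
python3 -c "
from station import arm
print(arm.finish_job())"
```

```text
the job is handed in; nothing more can be done
None
```

I pulled the square hopper's gate out by its knob to about 69 mm, so the feet dropped. I then pushed the gate back until it met its stop, let go and moved the arm clear. The job was handed in at about 10 s on the clock; no verdict is reported.

- **Gate:** force rose to 16 N with almost no further movement, so it was on its stop. It had started about 3 mm ajar.
- **Feet:** the last top view shows no feet left in the hopper. With the gate open I saw one foot clearly in the tub. In the side view, grey shapes under the outlet are probably the other feet, but the bridge and hopper walls hid too much to count all three.
- **Round hopper:** its gate was not touched and looks unchanged in the last picture. The green tubs and the orange foot were left alone.
- **Disagreement with the text:** I first read "top 78 mm" as the top of the knob, and the two cameras disagreed by about 40 mm. Triangulation put the knob top near 120 mm, so the 78 mm is the tongue's top. I used that reading, and the grasp held.

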